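# Find the loose file handle and take it off for repair

### The arm

A 6-joint arm with a two-finger parallel gripper is mounted at the origin on a cart in front of the work surface, level with it; the furniture and walls round the work are solid. World frame = base frame: x ahead of the robot, y to its left, z up, the work surface at z = 0. Lengths are in mm, angles in rad, forces in N, time in s.
With the tool pointing down it reaches from about 350 to 725 mm from the base axis. Payload 6 kg.
Tool frame: the origin (TCP) lies at the very end of the fingers, on their centre line; the grasp point (between the pads) lies 19 mm behind it; z points along the fingers, y is the line along which they close (so a half turn about z gives the same grasp; the last joint's range is limited). The gripper opens to 85 mm and grips with 20 to 120 N. Pads are 22 mm wide; open, the fingers measure 114 mm over their backs; the gripper's body (76 mm by 85 mm) begins 54 mm behind the grasp point. The pads swing forward as they close: fully open they stand 13 mm farther back than shut.
Start: joints at [-0.934, 0.04, 0.085, 0, -1.615, -0.334], TCP at [178.925, -572.677, 231.261] pointing down, gripper open.
Joint ranges: [-2.56, 2.56], [-1.29, 2.01], [-1.08, 1.49], [-3.29, 1.98], [-2.81, -0.18], [-2.99, 2.99]. Speed limits (rad/s): [2.57, 2.57, 3.01, 3.14, 3.14, 3.14].

### API

Orientations are given as a rotation vector (axis times angle).
In Python, from workcell import robot, state, cams, ticket gives the robot as it stands. Calls block until the motion is done:
- robot.move_to(position, orientation): joint-space move of the TCP to a pose.
- robot.move_l(position, orientation=None, vel=150, until_force=None): straight line of the TCP; orientation=None keeps the orientation; vel is the mean speed in mm/s. With until_force (N) it stops when the force on the tool has changed by that much, and returns True; else False.
- robot.goto_joints(angles): joint-space move.
- robot.set_gripper(opening, strength=None): opening from 0.0 (shut) to 1.0 (fully open); strength is the grip in N (None keeps the last); returns when the fingers have stopped.
- robot.hold(seconds).
- robot.ik(position, orientation): joint angles nearest the present ones, or None.
- state(): the state.
- cams.get_image(name): name is "side" or "top"; returns the picture (400x640x3 uint8, red, green, blue); there is no depth.
- cams.camera_params(name): a dict with "camera_matrix" (3x3 intrinsics, pixels), "eye" and "orientation" of the camera in the world. Camera axes: x right, y down, z forward; pixel columns grow to the right and rows downward; lengths in mm; the calibration is good to about 2 mm. A picture is of the moment at which its call begins. camera_params takes no time and is no camera call.
A pose or a line that the arm cannot do raises robot.PlanningError and nothing moves.
- ticket.close_job(): hands the job in; it is judged then, once.
The state is a dict: "clock": time; "joint_positions": joint angles; "qd": joint speeds; "effort": joint torques, N m; "tcp_pos": TCP position; "orientation": TCP orientation; "contact_force": force on the tool from outside, world axes, zero at the start; "wrist_torque": the same for the moment, N m; "finger_gap": opening from 0.0 (shut) to 1.0 (fully open); "grip_force": force on a finger pad.
Only numpy, scipy, OpenCV 4.12 (cv2) and the standard library are available. Lean on these libraries where they do the work, as an engineer would, in place of code of your own. Each camera call takes 0.05 s, during which the arm holds its last target. There are 200 camera calls.

### The job

One of the four hand files in the wooden rack has a handle that is loose on its tang. Find it by rocking the handles side to side where they stand, each first to the left and then to the right as far as it gives; then draw the loose handle off along its slope and put it in the open metal repair box. All four blades, and the sound handles with them, stay in their slots; leave the pliers and the brass weight where they are.

Things in the scene. Friction and masses are not known exactly. Their poses are not given: they have to be found in the camera images.
- rack_mid (a point): Wooden file rack: block 322 mm long, 34 mm thick, between two end boards, under a shelf. Point: middle of the row of slot floors, 20 mm above the worktop. x level to the back, y along the row to the left, z up. Slots on this y axis at -120, -40, 40, 120 mm, each 60 mm deep, leaning 32 degrees towards the robot: a file's axis, tip to handle end, is (-0.530, 0, 0.848) here.
- shelf_edge (a point): Middle of the lower front edge of the rack's shelf, 218 mm above the worktop, 13 mm behind the handles' centres and 93 mm above them; same axes as rack_mid. Shelf 346 mm long, 112 mm deep, 10 mm thick. It bars the way straight down on the handles: come in along their slope.
- bin: Open square repair box of bare metal, fixed, 130 x 130 x 50 mm outside, walls and floor 5 mm. Origin at the centre of its underside; x, y along its sides.
- pliers_mid (a point): Loose pliers lying on the worktop, 156 mm long; point at the middle, 6 mm up. Bystander.
- weight_mid (a point): Loose brass weight with a knob, 31 mm across, 51 mm high, standing on the worktop; point half-way up. Bystander.
- grip_a (a point): Centre of the round wooden handle (diameter 28 mm, 76 mm long with its brass ferrule) of file_a, on its axis, 32 mm below its end, 124 mm from the blade's tip, 44 mm above the handle's root. z along the handle to its end, y across, to the left along the row. Pushed along the row, a sound handle's centre gives about 1 to 3 mm each way.
- file_a: Blade of one of four look-alike files; blade 16 x 5 x 80 mm, then a tang 30 mm long up inside the handle. Origin at the tip, z to the handle, y along its width, left along the row; tip on the slot floor, 0.5 mm of air each side. In one file the handle is loose on the tang: pushed along the row with under 1 N its centre rocks 5 mm or more each way, and it can be drawn straight off along z.
- grip_b (a point): Centre of the round wooden handle (diameter 28 mm, 76 mm long with its brass ferrule) of file_b, on its axis, 32 mm below its end, 124 mm from the blade's tip, 44 mm above the handle's root. z along the handle to its end, y across, to the left along the row. Pushed along the row, a sound handle's centre gives about 1 to 3 mm each way.
- file_b: Blade of one of four look-alike files; blade 16 x 5 x 80 mm, then a tang 30 mm long up inside the handle. Origin at the tip, z to the handle, y along its width, left along the row; tip on the slot floor, 0.5 mm of air each side. In one file the handle is loose on the tang: pushed along the row with under 1 N its centre rocks 5 mm or more each way, and it can be drawn straight off along z.
- grip_c (a point): Centre of the round wooden handle (diameter 28 mm, 76 mm long with its brass ferrule) of file_c, on its axis, 32 mm below its end, 124 mm from the blade's tip, 44 mm above the handle's root. z along the handle to its end, y across, to the left along the row. Pushed along the row, a sound handle's centre gives about 1 to 3 mm each way.
- file_c: Blade of one of four look-alike files; blade 16 x 5 x 80 mm, then a tang 30 mm long up inside the handle. Origin at the tip, z to the handle, y along its width, left along the row; tip on the slot floor, 0.5 mm of air each side. In one file the handle is loose on the tang: pushed along the row with under 1 N its centre rocks 5 mm or more each way, and it can be drawn straight off along z.
- grip_d (a point): Centre of the round wooden handle (diameter 28 mm, 76 mm long with its brass ferrule) of file_d, on its axis, 32 mm below its end, 124 mm from the blade's tip, 44 mm above the handle's root. z along the handle to its end, y across, to the left along the row. Pushed along the row, a sound handle's centre gives about 1 to 3 mm each way.
- file_d: Blade of one of four look-alike files; blade 16 x 5 x 80 mm, then a tang 30 mm long up inside the handle. Origin at the tip, z to the handle, y along its width, left along the row; tip on the slot floor, 0.5 mm of air each side. In one file the handle is loose on the tang: pushed along the row with under 1 N its centre rocks 5 mm or more each way, and it can be drawn straight off along z.

How it is judged:
By the outcome, as a careful person would: the job done as asked, in the order asked, and still so for the second after the job is handed in, with the robot touching nothing.
It also fails if it takes over 67 s, if anything falls off the work surface, if the arm or the gripper's body presses on something with over 40 N, if the wrist force passes 120 N, or if a joint passes its speed limit or range.

## Working session

There is one attempt and no reset: what is moved stays moved. The work goes in short steps, each a Python script; the robot and the scene stay as the last script left them, time stands still between calls to the robot, and variables do not carry over. Pictures are saved under pics/ and viewed, at most 10 in all, crops included, and the job is handed in when it is done.

```bash
ls; mkdir -p pics; python3 - <<'E'
from workcell import robot,state,cams
import cv2
for n in("side","top"):
    p=cams.camera_params(n);print(n,p)
    cv2.imwrite(f"pics/{n}0.png",cams.get_image(n)[:,:,::-1])
print(state())
E
```

```text
pics
side {'camera_matrix': array([[473.62379727,   0.        , 318.24301021],
       [  0.        , 473.62379727, 205.48818645],
       [  0.        ,   0.        ,   1.        ]]), 'eye': array([ -47.72142643, -953.41920424,  891.95712157]), 'orientation': array([-2.11717543,  0.59641134, -0.33989177])}
top {'camera_matrix': array([[380.65240126,   0.        , 315.78403372],
       [  0.        , 380.65240126, 199.55080899],
       [  0.        ,   0.        ,   1.        ]]), 'eye': array([383.61729547, -79.72770017, 969.97926488]), 'orientation': array([-2.12600137,  2.10855313, -0.17325705])}
{'clock': 0.1, 'joint_positions': array([-9.34288535e-01,  4.08018607e-02,  8.39311144e-02, -4.40920052e-04,
       -1.61548441e+00, -3.33688739e-01]), 'qd': array([ 0.00062675, -0.00111455,  0.00340944,  0.00210867, -0.00113951,
       -0.0012484 ]), 'effort': array([-4.39915108e-03, -3.69345725e+01,  3.48283517e+01,  6.95176452e+00,
       -4.53141532e-03, -1.89604475e-05]), 'tcp_pos': array([ 178.92113627, -572.4035812 ,  230.35516423]), 'orientation': array([ 4.73830746e-01, -3.10531223e+00, -2.48848044e-03]), 'contact_force': array([ 0.14221133,  0.42088706, -0.18617938]), 'wrist_torque': array([ 0.01840572, -0.07707365, -0.01936282]), 'grip_force': 0.0, 'finger_gap': 1.000083254402784}
```

View pics/side0.png

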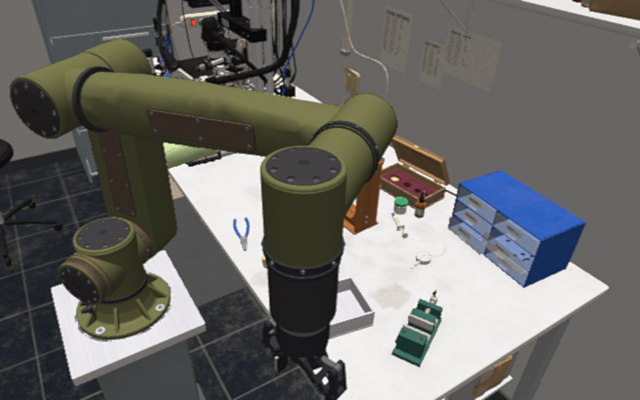

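View pics/top0.png

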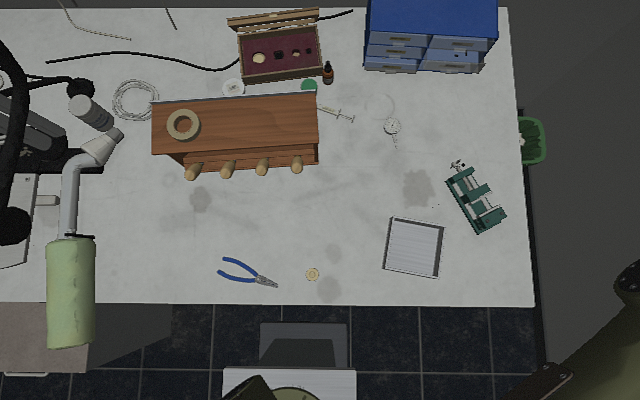

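The side view has the arm blocking the rack. In the top view the handles are at about (193,172), (228,169), (262,166) and (297,163). The box is at (414,248), the pliers at (250,272) and the weight at (313,274). Next I'll zoom in on the handles and swing the arm aside for the side view.

```bash
cat >h.py <<'E'
import numpy as np,cv2
from scipy.spatial.transform import Rotation as R
from workcell import robot,state,cams,ticket
def ray(n,px):
    p=cams.camera_params(n);d=np.linalg.inv(p["camera_matrix"])@[px[0],px[1],1]
    return p["eye"],R.from_rotvec(p["orientation"]).as_matrix()@d
def onz(n,px,z):
    e,d=ray(n,px);return e+d*(z-e[2])/d[2]
def tri(a,b):
    (e,d),(f,g)=ray("top",a),ray("side",b)
    s=np.linalg.lstsq(np.c_[d,-g],f-e,rcond=None)[0]
    P,Q=e+s[0]*d,f+s[1]*g
    return (P+Q)/2,np.linalg.norm(P-Q)
def proj(n,X):
    p=cams.camera_params(n);c=p["camera_matrix"]@(R.from_rotvec(p["orientation"]).as_matrix().T@(np.array(X)-p["eye"]));return c[:2]/c[2]
E
python3 - <<'E'
from h import *
for n,px in [("h",(193,172)),("h",(297,163))]: print(onz("top",px,140))
for px in [(391,218),(443,223),(437,278),(384,269)]: print(onz("top",px,50))
print(onz("top",(250,272),6),onz("top",(313,274),50))
q=state()["joint_positions"].copy(); q[0]=0.9
robot.goto_joints(q); print(state()["clock"])
t=cams.get_image("top");s=cams.get_image("side")
cv2.imwrite("pics/t1.png",t[:,:,::-1]);cv2.imwrite("pics/s1.png",s[:,:,::-1])
c0=cv2.imread("pics/top0.png")[90:190,140:330]
cv2.imwrite("pics/t0c.png",cv2.resize(c0,None,fx=4,fy=4,interpolation=cv2.INTER_CUBIC))
E
```

```text
[598.06708474 215.21399286 140.        ]
[620.24079017 -19.81510791 140.        ]
[ 508.78056594 -244.35476986   50.        ]
[ 497.53789355 -369.2164448    50.        ]
[ 367.16655525 -348.61760744   50.        ]
[ 386.79168919 -224.67570741   50.        ]
[376.28383488 101.98357451   6.        ] [373.4595406  -56.46739675  50.        ]
3.425
```

View pics/t0c.png

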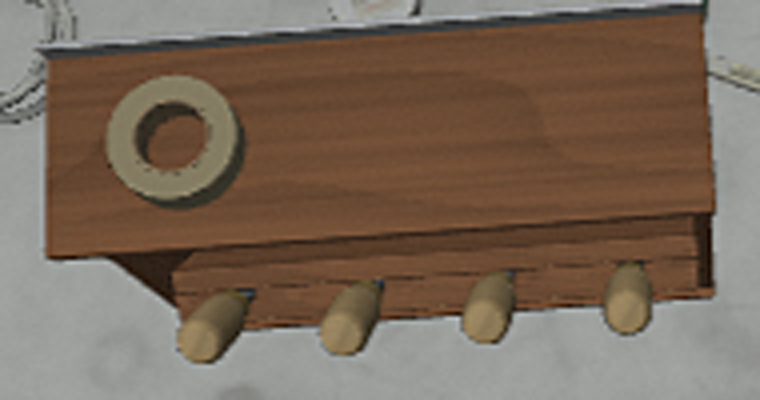

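View pics/s1.png

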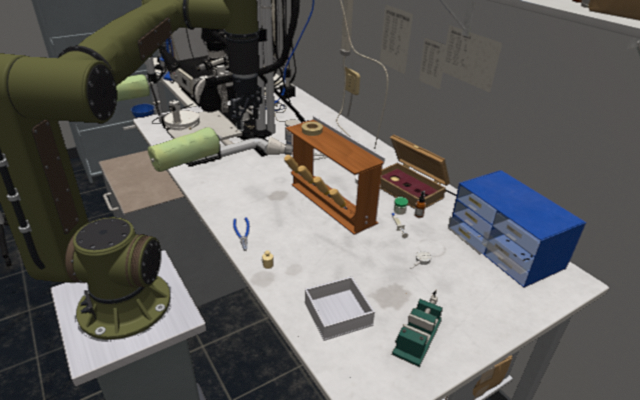

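The crop shows handle end faces at about (200,340), (343,333), (485,323) and (627,313), and the shelf's front top corners at (47,257) and (714,212). The side view now shows the whole rack, with handles along (290,160)-(340,203) and the box centred near (340,305).

```bash
python3 - <<'E'
from h import *
f=lambda u,v:((u+.5)/4-.5+140,(v+.5)/4-.5+90)
L=onz("top",f(47,257),228);Rr=onz("top",f(714,212),228)
d=L-Rr;yaw=np.arctan2(-d[0],d[1]);print("shelf",L,Rr,np.linalg.norm(d),yaw)
Y=np.array([-np.sin(yaw),np.cos(yaw),0]);X=np.array([np.cos(yaw),np.sin(yaw),0])
m=(L+Rr)/2-13*X; print("mid grips via shelf",m)
# block front top / right lower corner check; handle ends
E4=[onz("top",f(*p),152) for p in [(200,340),(343,333),(485,323),(627,313)]]
for e in E4:
    g=e+32*.53*X; print("end",e,"grip along/perp rel shelf:",(g-m)@Y,(g-m)@X)
s=cv2.imread("pics/s1.png")[110:240,270:400]
cv2.imwrite("pics/s1c.png",cv2.resize(s,None,fx=4.5,fy=4.5,interpolation=cv2.INTER_CUBIC))
for i in(120,40,-40,-120):
    P=m+i*Y-32*.53*X;P[2]=152;q=proj("side",P);print((q-[270,110])*4.5)
for P in(L,Rr):print((proj("side",P)-[270,110])*4.5)
E
```

```text
shelf [613.05558235 272.18171651 228.        ] [638.34551997 -68.46508305 228.        ] 341.5842838751698 0.07410498807459096
mid grips via shelf [612.7362299  100.89583337 228.        ]
end [588.90737985 218.0953574  152.        ] grip along/perp rel shelf: 118.64208868388086 1.8736710977306048
end [593.33603282 138.35922318 152.        ] grip along/perp rel shelf: 38.796906758022864 0.3867309062899442
end [599.47239833  59.38681947 152.        ] grip along/perp rel shelf: -40.413074948988076 0.6593608617170759
end [605.60232878 -19.50276783 152.        ] grip along/perp rel shelf: -119.53999110456861 0.9317049168435673
[ 74.55923058 211.13051404]
[138.58966858 258.235437  ]
[207.37260438 308.83660409]
[281.45754411 363.33826747]
[68.87732018 77.06026014]
[376.41665189 280.91098579]
```

View pics/s1c.png

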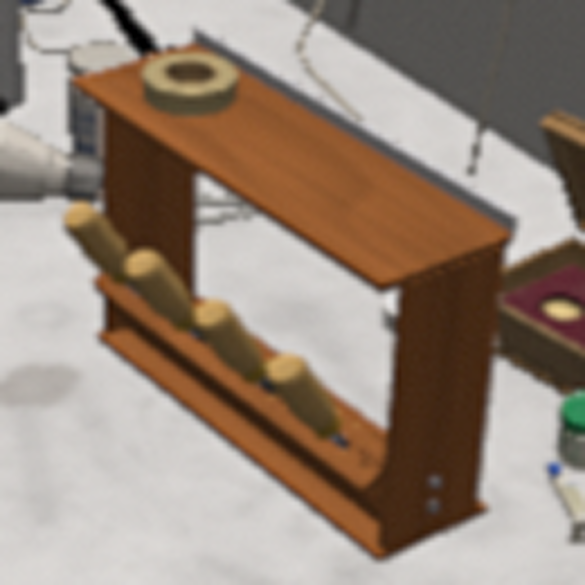

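The side crop has the shelf corners at (77,81) and (382,286), and handle ends at about (82,212), (145,262), (213,315) and (287,368). That is a steady offset of about 1.5 px from the top-view prediction, so I'll triangulate.

```bash
python3 - <<'E'
from h import *
f=lambda u,v:((u+.5)/4-.5+140,(v+.5)/4-.5+90)
g=lambda u,v:((u+.5)/4.5-.5+270,(v+.5)/4.5-.5+110)
for n,a,b in [("L",(47,257),(77,81)),("R",(714,212),(382,286)),(1,(200,340),(82,212)),(2,(343,333),(145,262)),(3,(485,323),(213,315)),(4,(627,313),(287,368))]:
    print(n,tri(f(*a),g(*b)), onz("side",g(*b),228 if n in("L","R") else 152))
# feasibility
yaw=.072;X=np.array([np.cos(yaw),np.sin(yaw),0]);Y=np.array([-X[1],X[0],0])
A=-.53*X+np.array([0,0,.848]);
m=np.array([613,98,125.])
for flip in(1,-1):
    M=np.c_[np.cross(flip*Y,-A),flip*Y,-A]
    for i in(120,40,-40,-120):
        for up in(-19,60,130):
            q=robot.ik(m+i*Y+up*A,R.from_matrix(M).as_rotvec());print(flip,i,up,None if q is None else np.round(q,2))
E
```

```text
L (array([615.88770868, 272.54500341, 225.28909216]), np.float64(4.38272728001777)) [615.26805506 266.8252118  228.        ]
R (array([640.18952732, -68.79859417, 224.99314206]), np.float64(1.7158534397534928)) [638.06385999 -72.84557191 228.        ]
1 (array([589.50329382, 217.41497331, 152.83173321]), np.float64(1.7737417251579983)) [591.0589807  218.42037718 152.        ]
2 (array([594.70974761, 138.379164  , 150.30356582]), np.float64(2.053669670035082)) [594.24416861 135.58309501 152.        ]
3 (array([601.21949359,  59.85458008, 147.63849458]), np.float64(1.295082554982152)) [598.07052988  53.76400609 152.        ]
4 (array([607.22152298, -19.56388026, 148.52245816]), np.float64(1.460285821619606)) [604.92029856 -24.07337511 152.        ]
1 120 -19 [ 0.81 -0.24 -0.67  0.53 -0.78 -2.62]
1 120 60 [ 0.89 -0.39 -0.66  0.49 -0.96 -2.6 ]
1 120 130 [ 0.96 -0.5  -0.62  0.47 -1.13 -2.6 ]
1 40 -19 [ 0.68 -0.31 -0.71  0.46 -0.76 -2.44]
1 40 60 [ 0.75 -0.48 -0.69  0.42 -0.95 -2.43]
1 40 130 [ 0.82 -0.59 -0.66  0.41 -1.11 -2.43]
1 -40 -19 [ 0.53 -0.35 -0.7   0.36 -0.74 -2.23]
1 -40 60 [ 0.58 -0.51 -0.69  0.33 -0.93 -2.22]
1 -40 130 [ 0.64 -0.64 -0.65  0.33 -1.09 -2.22]
1 -120 -19 [ 0.36 -0.33 -0.65  0.23 -0.73 -1.99]
1 -120 60 [ 0.4  -0.5  -0.64  0.22 -0.91 -1.98]
1 -120 130 [ 0.44 -0.62 -0.61  0.22 -1.07 -1.99]
-1 120 -19 [ 0.81 -0.24 -0.67  0.53 -0.78  0.52]
-1 120 60 [ 0.89 -0.39 -0.66  0.49 -0.96  0.55]
-1 120 130 [ 0.96 -0.5  -0.62  0.47 -1.13  0.55]
-1 40 -19 [ 0.68 -0.31 -0.71  0.46 -0.76  0.7 ]
-1 40 60 [ 0.75 -0.48 -0.69  0.42 -0.95  0.72]
-1 40 130 [ 0.82 -0.59 -0.66  0.41 -1.11  0.71]
-1 -40 -19 [ 0.53 -0.35 -0.7   0.36 -0.74  0.91]
-1 -40 60 [ 0.58 -0.51 -0.69  0.33 -0.93  0.92]
-1 -40 130 [ 0.64 -0.64 -0.65  0.33 -1.09  0.92]
-1 -120 -19 [ 0.36 -0.33 -0.65  0.23 -0.73  1.15]
-1 -120 60 [ 0.4  -0.5  -0.64  0.22 -0.91  1.16]
-1 -120 130 [ 0.44 -0.62 -0.61  0.22 -1.07  1.15]
```

```bash
cat >>h.py <<'E'
yaw=.072;X=np.array([np.cos(yaw),np.sin(yaw),0]);Y=np.array([-X[1],X[0],0])
A=-.53*X+np.array([0,0,.848]);m=np.array([613.7,98.5,125.])
O=R.from_matrix(np.c_[np.cross(-Y,-A),-Y,-A]).as_rotvec()
P=lambda i,up,dy=0:m+(i+dy)*Y+up*A
E
python3 - <<'E'
from h import *
for a,b in[((70,340),(155,155)),((72,240),(212,138))]:print("lamp",tri(a,b))
q=state()["joint_positions"].copy();q[0]=.4;
robot.goto_joints(q)
robot.set_gripper(.52,40)
robot.move_to(P(-120,60),O)
s=state();print(s["clock"],s["tcp_pos"]-P(-120,60),s["finger_gap"])
cv2.imwrite("pics/s2.png",cams.get_image("side")[:,:,::-1])
E
```

```text
lamp (array([233.63534335, 446.13261819, 147.26316025]), np.float64(2.130514318148131))
lamp (array([438.85765671, 471.36187332, 144.90946607]), np.float64(7.598871614753271))
6.4833 [0.26254621 0.07335365 0.65584112] 0.5201702550405055
```

View pics/s2.png

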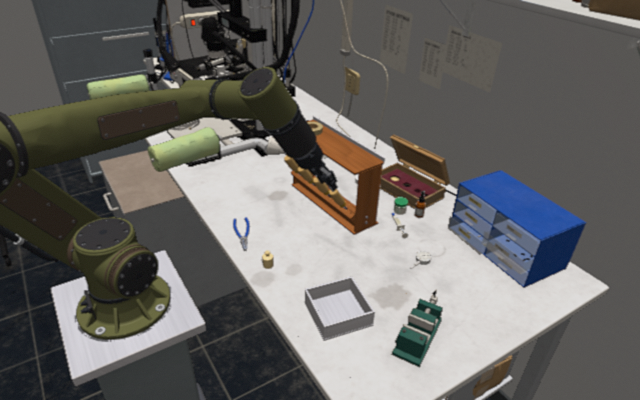

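The picture shows the gripper lined up above the rightmost handle, in front of the shelf, with no contact. Next I'll rock that handle.

```bash
cat >>h.py <<'E'
def rock(i,c=0):
    robot.move_l(P(i,-20,c),O,vel=70); robot.hold(.2)
    f0=state()["contact_force"]@Y; r=[]
    for s in(1,-1):
        hit=robot.move_l(P(i,-20,c+s*22),O,vel=18,until_force=3)
        t=state();r.append((hit,round((t["tcp_pos"]-P(i,-20))@Y,2),round(t["contact_force"]@Y-f0,2)))
        robot.move_l(P(i,-20,c),O,vel=40); robot.hold(.15)
    robot.move_l(P(i,50,c),O,vel=100)
    print(i,r,"span",r[0][1]-r[1][1],"clock",state()["clock"],flush=True)
E
python3 -c "
from h import *
rock(-120)"
```

```text
-120 [(True, np.float64(13.16), np.float64(-2.13)), (True, np.float64(-7.37), np.float64(2.56))] span 20.53 clock 11.3917
```

```bash
python3 -c "
from h import *
for i in(-40,40,120): 
    robot.move_l(P(i,50,2),O,vel=150)
    rock(i,2)"
```

```text
-40 [(True, np.float64(13.08), np.float64(-1.93)), (True, np.float64(-7.37), np.float64(2.86))] span 20.45 clock 16.8083
40 [(True, np.float64(18.36), np.float64(-3.2)), (True, np.float64(-12.91), np.float64(1.28))] span 31.27 clock 22.8
120 [(True, np.float64(13.03), np.float64(-1.25)), (True, np.float64(-7.32), np.float64(1.88))] span 20.35 clock 28.2167
```

Handle 40 (second from the left) is loose: its span is 31 mm against about 20.4 mm for the other three. Next I'll grip it and draw it off along its slope.

```bash
python3 - <<'E'
from h import *
robot.set_gripper(.65,40)
robot.move_l(P(40,50,2.7),O,vel=150)
robot.move_l(P(40,-20,2.7),O,vel=80)
robot.set_gripper(0,40);s=state();print("gap",s["finger_gap"],s["grip_force"],s["contact_force"]@np.c_[X,Y,A])
robot.move_l(P(40,20,2.7),O,vel=50);s=state();print(s["contact_force"]@np.c_[X,Y,A],s["finger_gap"])
robot.move_l(P(40,100,2.7),O,vel=120);s=state();print(s["clock"],s["finger_gap"])
T=cams.get_image("top");S=cams.get_image("side")
cv2.imwrite("pics/t3.png",T[:,:,::-1])
a=cv2.resize(S[110:240,240:400,::-1],None,fx=4,fy=4,interpolation=cv2.INTER_CUBIC);cv2.imwrite("pics/s3.png",a)
for p in[(306,292),(340,281),(374,315),(330,335)]:print(onz("side",p,50))
yb=-.12;Xb=np.array([np.cos(yb),np.sin(yb),0]);Yb=np.array([-Xb[1],Xb[0],0]);Ab=-.53*Xb+np.array([0,0,.848])
Ob=R.from_matrix(np.c_[np.cross(-Yb,-Ab),-Yb,-Ab]).as_rotvec()
for up in(-19,60,130):print(robot.ik(np.array([440,-297,53.])+20*Xb+up*Ab,Ob))
E
```

```text
gap 0.31618735501308515 39.15878355503082 [-1.89955407 -0.12052183  2.86080983]
[-0.02476531  0.74476763 -0.43198773] 0.32392670799872764
32.3083 0.31353116859665725
[ 385.6482907  -239.44469302   50.        ]
[ 479.4076277  -250.52428007   50.        ]
[ 483.99694411 -385.30633551   50.        ]
[ 363.30623231 -381.27009086   50.        ]
[-0.26029589 -0.44092106 -0.74188504 -0.11278786 -0.71881857  1.77502468]
[-0.27873144 -0.62623428 -0.73392506 -0.10607067 -0.91290509  1.77072708]
[-0.30002883 -0.74977399 -0.69193789 -0.10782498 -1.07975556  1.77492119]
```

View pics/s3.png

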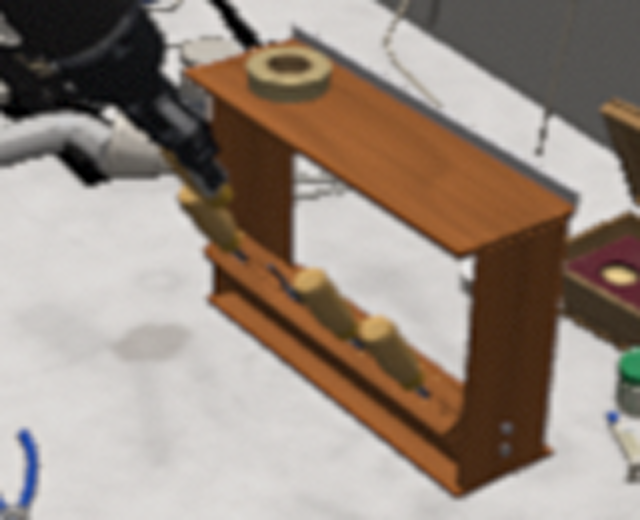

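The picture shows the handle in the gripper at about (215,190), clear of its tang. Its blade is still in its slot near (285,285), and the other three handles are seated. Next I'll refine the box position.

```bash
python3 - <<'E'
import cv2,numpy as np
a=cv2.imread("pics/top0.png")[205:290,370:455];b=cv2.imread("pics/s1.png")[265:350,295:380]
cv2.imwrite("pics/box.png",np.hstack([cv2.resize(i,(400,400),interpolation=cv2.INTER_CUBIC) for i in(a,b)]))
E
```

```text
(no output)
```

View pics/box.png

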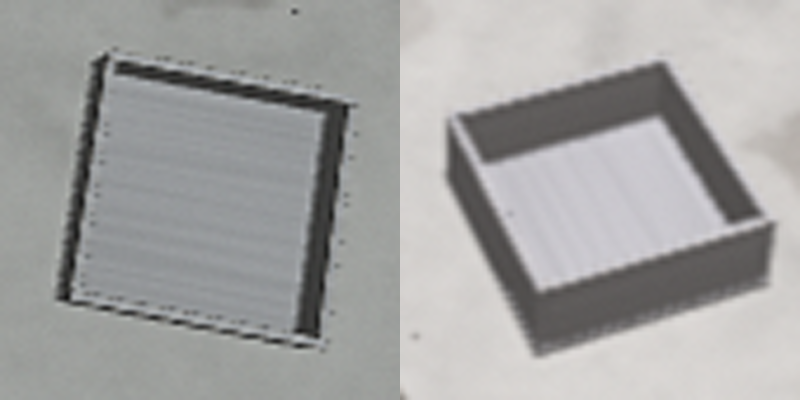

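The rim corners in the top crop are (108,52), (350,105), (325,345) and (72,298). In the side crop they are (450,118), (663,64), (773,222) and (540,290).

```bash
python3 - <<'E'
from h import *
k=85/400
t=[onz("top",((u+.5)*k-.5+370,(v+.5)*k-.5+205),50) for u,v in[(72,298),(108,52),(350,105),(325,345)]]
s=[onz("side",((u-400+.5)*k-.5+295,(v+.5)*k-.5+265),50) for u,v in[(450,118),(663,64),(773,222),(540,290)]]
t,s=np.array(t),np.array(s);print(t.mean(0),s.mean(0))
d=t[1]-t[0]+t[2]-t[3];yb=np.arctan2(d[1],d[0]);e=s[1]-s[0]+s[2]-s[3];print(yb,np.arctan2(e[1],e[0]))
C=(t.mean(0)+s.mean(0))/2
assert np.linalg.norm(t.mean(0)-s.mean(0))<15 
Xb=np.array([np.cos(yb),np.sin(yb),0]);Yb=np.array([-Xb[1],Xb[0],0]);Ab=-.53*Xb+np.array([0,0,.848])
Ob=R.from_matrix(np.c_[np.cross(-Yb,-Ab),-Yb,-Ab]).as_rotvec()
G=C+13*Xb;G[2]=55
robot.move_l(P(40,100,2.7)+[-70,0,70],O,vel=200)
robot.move_to(G-19*Ab+[0,0,130],Ob)
h=robot.move_l(G-19*Ab,Ob,vel=80,until_force=6);print("hit",h,state()["tcp_pos"]-(G-19*Ab))
robot.hold(.2);robot.set_gripper(.6)
robot.hold(.4)
robot.move_l(G+110*Ab,Ob,vel=120)
robot.move_l(G+110*Ab+[0,0,80],Ob,vel=150)
q=state()["joint_positions"].copy();q[0]=-1.2;robot.goto_joints(q)
print(state()["clock"],state()["finger_gap"])
T=cams.get_image("top")[:,:,::-1];S=cams.get_image("side")[:,:,::-1]
cv2.imwrite("pics/t4.png",T);cv2.imwrite("pics/s4.png",S)
r=lambda i:cv2.resize(i,(400,300),interpolation=cv2.INTER_CUBIC)
cv2.imwrite("pics/f.png",np.vstack([np.hstack([r(T[205:290,360:473]),r(S[265:350,285:398])]),np.hstack([r(T[90:285,140:400]),r(S[110:290,220:460])])]))
E
```

```text
[ 439.82588453 -299.69239081   50.        ] [ 438.05183361 -304.58628      50.        ]
-0.16106885146498287 -0.19352965737088673
hit False [ 0.31366251 -0.111821    0.64604808]
40.9333 0.5958182174205267
```

View pics/f.png

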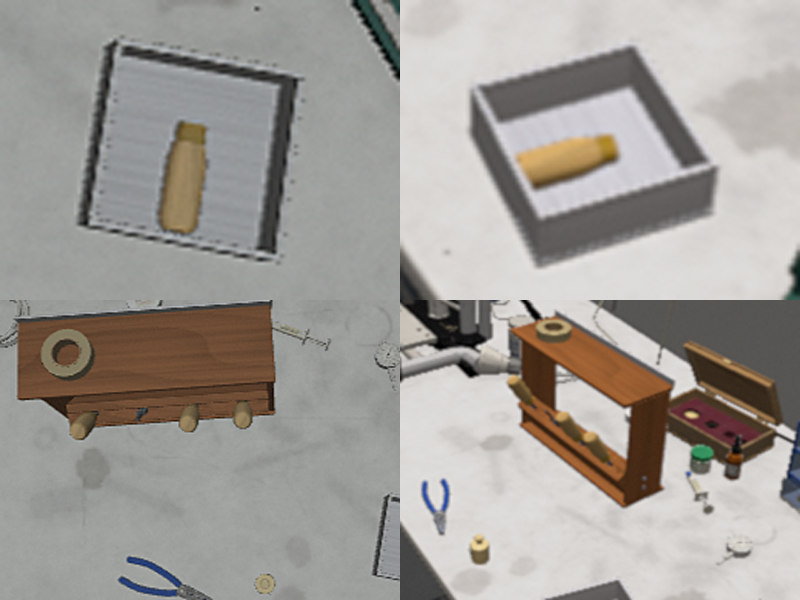

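The picture shows the handle lying flat in the box at about (185,180) in the top crop. The bare blade is in its slot near (140,412), the other three handles are seated, and the pliers and weight are where they were.

```bash
python3 -c "
from workcell import *
print(ticket.close_job())"
```

```text
the job is handed in; nothing more can be done
None
```

The loose handle was the second from the left; I drew it off along its slope and it now lies in the repair box, with all four blades and the three sound handles still in the rack, the pliers and weight untouched, and the job handed in at about 41 s.

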